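# Load a sample carrier under a colorimeter's leaf spring

## Task

Load the sample carrier that lies in the colorimeter's channel: with a fingertip press it firmly down on its sprung bed, and keeping it pressed slide it forward under the leaf spring until it is fully home against the end stop, then let go and move clear. Only press and push it, never lift it, and leave the spare carrier and the other things where they stand.

Things in the scene. Friction and masses are not known exactly. Their poses are not given: they have to be found in the camera images.
- colorimeter: Bench colorimeter, fixed; base 310 x 200 x 14 mm. Origin: centre of its underside. +x is the sliding direction, to the head and end stop; z up. A channel 73 mm wide between two aluminium rails (tops 44 mm above the bench) runs along its x axis from -130 to +112 mm. The head, a white bridge over the channel, spans x = 100 to 150, y = -67 to +67 mm, top 95 mm above the bench.
- end_stop (a point): Centre of the face of the steel end stop that closes the channel, 112 mm along +x from the colorimeter's origin. The carrier is home when its front edge meets this face.
- bed (a joint): The sprung bed, a polished aluminium plate that forms the channel's floor, 236 x 68 mm; it moves only straight down and stays level. 0 = up (its top 38 mm above the bench), 0.012 m = pressed down against its stop (26 mm). Pressing on the carrier, about 2 N start it and 11 N hold it fully down.
- leaf_edge (a point): Centre of the rolled front edge of the bronze leaf spring, which points back at the incoming carrier: a cross roll 10 mm in diameter, 54 mm long, 70 mm along +x from the colorimeter's origin; with nothing under it its centre is 41 mm and its underside 36 mm above the bench. The leaf is hinged 35 mm further along +x, under the head.
- leaf (a joint): Angle of the leaf spring: 0 = on its stop with nothing under it, growing as its front edge is lifted (35 mm per rad at the roll). A carrier riding high butts against the roll and is blocked; with the bed pressed at least 10 mm down it slips under, and the leaf then bears on its top with 5 to 9 N.
- carrier: Sample carrier: loose white plastic plate 110 (x) x 70 (y) x 10 mm, 0.1 to 0.2 kg, lying in the channel on the raised bed: top 48 mm above the bench (36 mm with the bed fully down). Origin: centre of its underside; +x to its front edge, as the colorimeter's. Front half: two glass windows. A cross ridge (x = -9 to -1 mm, 60 mm wide) stands 8 mm above the top. It starts 65-110 mm short of home.
- tread (a point): Point on the carrier's top surface in the middle of the grooved tread for the fingertip, which lies behind the ridge (carrier x = -55 to -9 mm): 30 mm behind the carrier's centre, 21 mm behind the ridge's rear face, 85 mm behind the front edge. Axes as the carrier's.
- spare_carrier: Bystander: a second, identical carrier lying flat on the bench beside the colorimeter. Origin: centre of its underside.
- stopper: Bystander: black rubber stopper, 38 mm wide, 30 mm high, standing on the colorimeter's base beside the rail. Origin: centre of its underside.
- vial: Bystander: small capped glass vial, 26 mm diameter, 45 mm high, on the colorimeter's base beside the other rail. Origin: centre of its underside.
- flask: Bystander: conical glass flask, 76 mm diameter, 97 mm high, on the bench beside the colorimeter. Origin: centre of its underside.
- amber_bottle: Bystander: amber reagent bottle, 68 mm diameter, 145 mm high, on the bench. Origin: centre of its underside.
- beaker: Bystander: glass beaker, 68 mm diameter, 90 mm high, on the bench. Origin: centre of its underside.
- wash_bottle: Bystander: white plastic bottle, 60 mm diameter, 150 mm high, on the bench. Origin: centre of its underside.
Things that resemble listed ones, but are neither listed nor needed, are in the scene too. What is shaped like the carrier but blue or orange is not meant.

How it is judged:
On the way:
1. the carrier is pressed down by the fingers before its front edge reaches the leaf spring or while it enters (value of joint bed above 0.006 m and contact force between the fingers and carrier above 1 N and x of carrier in the frame of colorimeter below 0.045 m), for 0.05 s.
At the end, for the whole second after the job is handed in: The carrier's front edge is within 3.5 mm of the end stop, with its front half under the leaf spring, which it lifts (over 0.02 rad) and which holds carrier and bed down by more than 6 mm; the carrier lies flat (within 0.08 rad) and at rest (x of carrier in the frame of colorimeter above 0.0535 m and value of joint bed above 0.006 m and value of joint leaf above 0.02 rad and angle between carrier's own z axis and vertical below 0.08 rad and linear speed of carrier below 0.01 m/s); the robot touches nothing.
It fails at once if the carrier is lifted more than 12 mm above its raised bed (z of carrier in the frame of colorimeter above 0.05 m).
It fails at once if the spare carrier or another bystander is moved more than 20 mm or tipped (distance of any of spare_carrier, stopper, vial, flask, amber_bottle, beaker, wash_bottle from where it was at the start of the episode above 0.02 m or angle between any of spare_carrier, stopper, vial, flask, amber_bottle, beaker, wash_bottle's own z axis and vertical above 0.4 rad).
It also fails if it takes over 32 s, if anything falls off the work surface, if the arm or the gripper's body presses on something with over 40 N, if the wrist force passes 120 N, or if a joint passes its speed limit or range.

## Robot

A 6-joint arm with a two-finger parallel gripper is mounted at the origin on the work surface. World frame = base frame: x ahead of the robot, y to its left, z up, the work surface at z = 0. Lengths are in m, angles in rad, forces in N, time in s.
With the tool pointing down it reaches from about 0.25 to 0.775 m from the base axis. Payload 4 kg.
Tool frame: the origin (TCP) lies midway between the tips of the shut fingers; the grasp point (between the pads) lies 19 mm behind it; z points along the fingers, y is the direction in which the jaws open and shut (so a half turn about z gives the same grasp; the last joint's range is limited). The gripper opens to 94 mm and grips with 3 to 60 N. Pads are 16 mm wide; open, the fingers measure 119 mm over their backs; the gripper's body (75 mm by 177 mm) begins 78 mm behind the grasp point.
Start: joints at [-1.295, 0.087, 1.371, -0, 1.684, -0.103], TCP at [0.203, -0.511, 0.206] pointing down, gripper open.
Joint ranges: [-3.1, 3.1], [-0.76, 2.03], [0.27, 2.55], [-1.08, 4.22], [0.17, 2.65], [-2.57, 2.57]. Speed limits (rad/s): [2.79, 2.79, 3.14, 3.14, 3.14, 3.14].

## Interface

Orientations are given as a unit quaternion [x, y, z, w].
In Python, from station import r, optics gives the robot as it stands.
- The arm moves only by the tool apply_moves, never from a script. Its argument "series" is a list that holds one entry, the list of rows, each a list of 5 numbers: the shift along the tool's x, y, z in cm, then the turn about the tool's z in rad, then the finger opening in cm, from 0 to 9.4. In form: [[[tx, ty, tz, spin, gripper], ...]]. A call has 1 to 8 rows; each row is the pose to reach, as a shift and turn from the pose commanded when the call began, along the tool's axes at that moment; what a row does not reach only later rows make up. A row lasts 1/8 s, in which the tool goes at most 62.5 mm and 10.7 degrees, less where a joint would pass 70% of its speed; a pose out of reach is approached as far as the arm can. A call with a gripper value outside its range is refused whole. The fingers move at their own pace and stop on an object; "squeeze" is the grip in N (left out, the last holds). Time passes only in rows, so rows that repeat a pose let the fingers close. It gives the time, the measured TCP pose, the force and the opening at its end, in the units of the state.
- r.sense(): the state, without advancing time (a new reading comes with each control period).
- optics.get_image(name): name is "side" or "top" or "wrist"; returns a dict with "frame" (400x640x3 uint8, red, green, blue), "camera_matrix" (3x3 intrinsics, pixels), "R" (3x3) and "t" (3): a world point X has camera coordinates R X + t; the wrist camera has in their place "hand_eye" (4x4, takes a point from camera to tool coordinates, whose origin is the TCP and whose axes are the flange's). Camera axes: x right, y down, z forward; pixel columns grow to the right and rows downward; lengths in m; the calibration is good to about 2 mm. A picture is of the moment at which its call begins: read the wrist's pose just before it. There is no depth.
- r.job_done(): hands the job in, once; it reports no verdict.
The state is a dict: "time": time; "q": joint angles; "joint_velocities": joint speeds; "tau": joint torques, N m; "ee_pos": TCP position; "ee_rot": TCP orientation; "force": force on the tool from outside, world axes, zero at the start; "ft_torque": the same for the moment, N m; "gripper_width": finger opening in m.
Only numpy, scipy, OpenCV 4.12 (cv2) and the standard library are available. Lean on these libraries where they do the work, as an engineer would, in place of code of your own. Each camera call takes 0.05 s, during which the arm holds its last target.

## Working session

There is one attempt and no reset: what is moved stays moved. The work goes in short steps, Python scripts to look and compute and a tool call to move; the robot and the scene stay as the last step left them, time stands still between calls to the robot, and variables do not carry over. Pictures are saved under pics/ and viewed, and the job is handed in when it is done.

Besides the shell and the picture viewer there is one more tool, called as name([rows], argument=value, ...), one row to a line, values as JSON. apply_moves: Moves the arm, as the interface text tells. Its arguments: {"type":"object","properties":{"series":{"type":"array","items":{"type":"array","items":{"type":"array","items":{"type":"number"}}}},"squeeze":{"type":"number"}},"required":["series"]}

```bash
mkdir -p pics; python3 - <<'E'
from station import r, optics
import cv2,pickle
s=r.sense();print(s['time'],s['ee_pos'],s['ee_rot'],s['force'],s['gripper_width'])
d={}
for n in ['side','top','wrist']:
    d[n]=optics.get_image(n); cv2.imwrite(f'pics/{n}0.png',d[n]['frame'][:,:,::-1])
pickle.dump(d,open('d0.pkl','wb'))
print(d['wrist']['hand_eye'])
E
```

```text
0.0 [ 0.20322962 -0.51049707  0.20432138] [ 9.82116466e-01  1.88271364e-01 -1.11934167e-04 -1.06253665e-03] [ 0.5896259  -0.72371441 -0.43649548] 0.09406410040086208
[[ 3.37882269e-04 -9.73789390e-01 -2.27451333e-01  6.53638811e-02]
 [ 9.99999184e-01  4.88312609e-05  1.27645165e-03  1.03242912e-05]
 [-1.23188834e-03 -2.27451579e-01  9.73788612e-01 -1.79853521e-01]
 [ 0.00000000e+00  0.00000000e+00  0.00000000e+00  1.00000000e+00]]
```

View pics/top0.png

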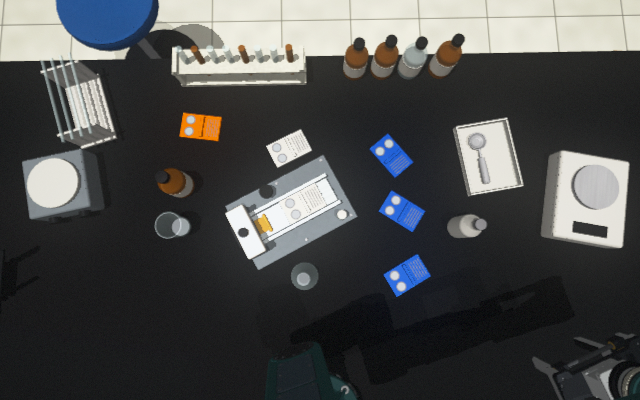

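View pics/side0.png

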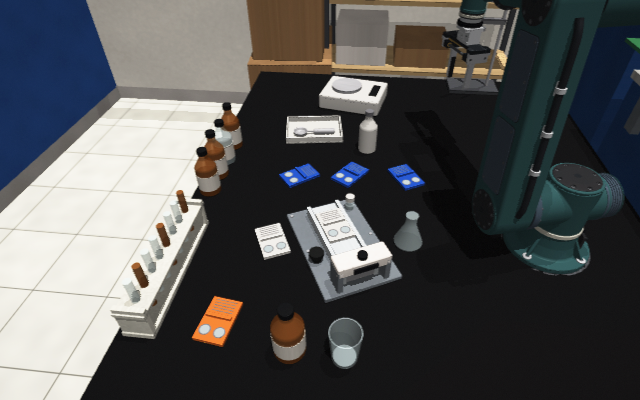

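View pics/wrist0.png

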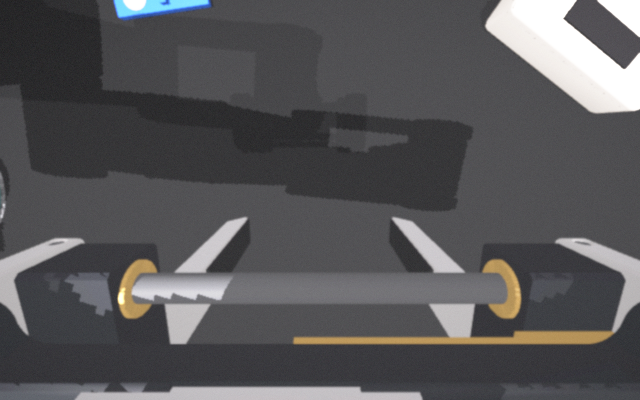

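Top view: the colorimeter is at about (290,212), its head is at (247,232) and the stop is toward the lower left. Possible carriers are:
- white in the channel (305,200), which fits the description
- white spare on the bench (289,148)
- blue (391,155), (402,211) and (407,275)
- orange (200,127)

I'll check the choice in a close crop.

```bash
cat > h.py <<'E'
import numpy as np,pickle,cv2
def ray(c,uv,z):
    K,R,t=map(np.array,(c['camera_matrix'],c['R'],c['t']))
    d=R.T@np.linalg.solve(K,[uv[0],uv[1],1]); o=-R.T@t
    return o+d*(z-o[2])/d[2]
def proj(c,X):
    p=np.array(c['camera_matrix'])@(np.array(c['R'])@X+np.array(c['t']));return p[:2]/p[2]
E
python3 - <<'E'
from h import *
d=pickle.load(open('d0.pkl','rb'))
t=d['top']['frame'][140:280,215:365,::-1]
cv2.imwrite('pics/topc.png',cv2.resize(t,None,fx=5,fy=4.2*5/4.2,interpolation=cv2.INTER_CUBIC)[:600*2][:, :800])
print(t.shape)
c=d['top'];print(-np.array(c['R']).T@c['t'],c['R'])
c=d['side'];print(-np.array(c['R']).T@c['t'])
t=d['side']['frame'][190:300,280:410,::-1]
cv2.imwrite('pics/sidec.png',cv2.resize(t,None,fx=5,fy=5,interpolation=cv2.INTER_CUBIC))
t=d['top']['frame'][155:275,220:360,::-1]
cv2.imwrite('pics/topc.png',cv2.resize(t,None,fx=5,fy=5,interpolation=cv2.INTER_CUBIC))
E
```

```text
(140, 150, 3)
[ 0.44319753 -0.00109015  1.01079715] [[-0.0239426  -0.99965637  0.01067212]
 [-0.99299751  0.02254511 -0.11596409]
 [ 0.11568364 -0.01337387 -0.99319607]]
[0.48939272 0.81071969 0.80003768]
```

View pics/topc.png

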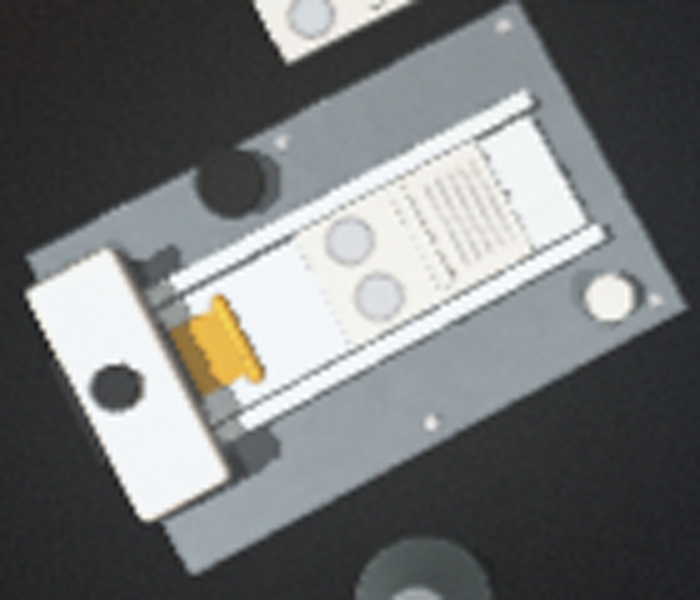

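View pics/sidec.png

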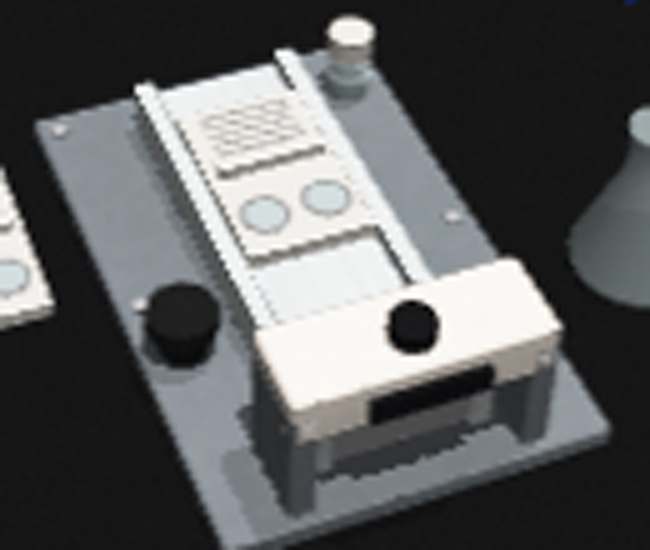

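The crop confirms the white carrier in the channel, with its windows toward the bronze leaf and head, and its tread at about (313,197) in the full top view. Next I compute the poses.

```bash
python3 - <<'E'
from h import *
d=pickle.load(open('d0.pkl','rb'));c=d['top'];s=d['side']
f=lambda u,v:(u/5+220-.4,v/5+155-.4)
g=lambda u,v:(u/5+280-.4,v/5+190-.4)
B=[ray(c,f(*p),.014) for p in [(518,2),(25,255),(195,574),(685,305)]]
o=np.mean(B,0); ax=(B[1]+B[2]-B[0]-B[3])[:2]; ax/=np.linalg.norm(ax)
print('base',np.round(B,4),'o',o[:2],'yaw',np.arctan2(ax[1],ax[0]))
print([np.linalg.norm(B[i]-B[i-1]) for i in range(4)])
ay=np.array([-ax[1],ax[0]])
def loc(X): return np.round([(X-o)[:2]@ax,(X-o)[:2]@ay],4)
for n,p,z in [('rear',(478,142),.048),('rear',(533,248),.048),('fr',(302,235),.048),('fr',(350,342),.048),('leafroll',(217,300),.044),('leafroll',(260,378),.044),('rail end',(530,97),.044),('railend',(600,230),.044)]:
    X=ray(c,f(*p),z);print(n,X[:2].round(4),loc(X))
print('side')
S=[ray(s,g(*p),.014) for p in [(37,122),(608,430)]]
for X in S: print(X[:2].round(4),loc(X))
for n,p,z in [('fr',(253,262),.048),('fr',(378,228),.048),('rear',(177,112),.048),('ridge rear low',(222,170),.05),('win',(265,214),.048),('win',(326,197),.048)]:
    X=ray(s,g(*p),z);print(n,X[:2].round(4),loc(X))
E
```

```text
base [[ 0.6933 -0.0245  0.014 ]
 [ 0.5562  0.2515  0.014 ]
 [ 0.3801  0.1584  0.014 ]
 [ 0.5201 -0.1126  0.014 ]] o [0.53741819 0.06821377] yaw 2.0396713291474313
[np.float64(0.19433387597112192), np.float64(0.30811488215215166), np.float64(0.19913390578460097), np.float64(0.30499385630590653)]
rear [ 6.081e-01 -2.000e-04] [-0.093  -0.0321]
rear [ 0.5499 -0.0284] [-0.0918  0.0325]
fr [0.5597 0.0951] [ 0.0139 -0.0321]
fr [0.5019 0.0702] [0.0179 0.0308]
leafroll [0.5262 0.1413] [ 0.0702 -0.023 ]
leafroll [0.484  0.1187] [0.0691 0.0248]
rail end [ 0.6329 -0.029 ] [-0.1298 -0.0412]
railend [ 0.5593 -0.0648] [-0.1286  0.0406]
side
[ 0.6928 -0.0208] [-0.1496 -0.0984]
[0.3804 0.1651] [0.1574 0.0963]
fr [0.5582 0.1052] [ 0.0236 -0.0353]
fr [0.4975 0.075 ] [0.0241 0.0326]
rear [ 6.102e-01 -6.000e-04] [-0.0943 -0.0338]
ridge rear low [0.5808 0.0435] [-0.0417 -0.0275]
win [0.5555 0.0712] [-0.0055 -0.0175]
win [0.5254 0.0556] [-0.0058  0.0164]
```

apply_moves([
  [[53, -34.7, 0, -1.66, 0], [53, -34.7, 0, -1.66, 0], [53, -34.7, 0, -1.66, 0], [53, -34.7, 0, -1.66, 0], [53, -34.7, 0, -1.66, 0], [53, -34.7, 0, -1.66, 0], [53, -34.7, 0, -1.66, 0], [53, -34.7, 0, -1.66, 0]],
], squeeze=20)

```text
time: 1.15
ee_pos: [0.4915, -0.1, 0.2053]
ee_rot: [0.588, 0.809, -0.0, 0.0]
force: [0.2, -0.6, 0.6]
gripper_width: 0.0173
```

```bash
cat >> h.py <<'E'
from scipy.spatial.transform import Rotation as Ro
O=np.array([.5374,.0682]);YAW=2.0397
def where(s,target=None,tyaw=YAW):
    M=Ro.from_quat(s['ee_rot']).as_matrix();p=np.array(s['ee_pos'])
    ax=np.array([np.cos(YAW),np.sin(YAW)]);ay=np.array([-ax[1],ax[0]])
    yaw=np.arctan2(M[1,0],M[0,0])
    print('t',round(s['time'],3),'pos',p.round(4),'loc',((p[:2]-O)@ax).round(4),((p[:2]-O)@ay).round(4),'spin needed',round(yaw-tyaw,4),'zaxis',M[:,2].round(3),'F',np.round(s['force'],2),'w',round(s['gripper_width'],4))
    if target is not None:
        w=np.r_[O+ax*target[0]+ay*target[1],target[2]]
        print('shift cm',(M.T@(w-p)*100).round(2))
E
python3 - <<'E'
from h import *; from station import r
where(r.sense(),(-.067,0,.12))
E
```

```text
t 1.15 pos [ 0.4915 -0.1     0.2053] loc -0.1293 0.117 spin needed -0.1547 zaxis [ 0. -0. -1.] F [ 0.2  -0.55  0.61] w 0.0173
shift cm [ 7.96 10.6   8.53]
```

apply_moves([
  [[4, 5, 2, -0.1, 0], [4, 5, 4, -0.1, 0], [4, 5, 4, -0.1, 0], [4, 5, 4, -0.1, 0]],
])

```text
time: 1.65
ee_pos: [0.5263, -0.0492, 0.1661]
ee_rot: [0.55, 0.835, -0.0, 0.0]
force: [0.7, 0.2, 0.1]
gripper_width: 0.0005
```

```bash
python3 - <<'E'
from h import *; from station import r
where(r.sense(),(-.067,0,.12))
E
```

```text
t 1.65 pos [ 0.5263 -0.0492  0.1661] loc -0.0997 0.063 spin needed -0.0618 zaxis [ 0.001 -0.    -1.   ] F [0.69 0.23 0.12] w 0.0005
shift cm [3.66 6.08 4.61]
```

apply_moves([
  [[3.7, 6.1, 4.6, -0.06, 0], [3.7, 6.1, 4.6, -0.06, 0], [3.7, 6.1, 4.6, -0.06, 0], [3.7, 6.1, 4.6, -0.06, 0]],
])

```text
time: 2.15
ee_pos: [0.5679, 0.0084, 0.1209]
ee_rot: [0.524, 0.851, 0.0, 0.001]
force: [-0.2, 0.7, 0.7]
gripper_width: 0.0002
```

```bash
python3 - <<'E'
from h import *; from station import r,optics
s=r.sense();where(s,(-.067,0,.05))
d={n:optics.get_image(n) for n in ['wrist','side','top']}
d['s']=s;pickle.dump(d,open('d1.pkl','wb'))
cv2.imwrite('pics/wrist1.png',d['wrist']['frame'][:,:,::-1])
cv2.imwrite('pics/side1.png',cv2.resize(d['side']['frame'][150:300,260:430,::-1],None,fx=4,fy=4))
E
```

```text
t 2.15 pos [0.5679 0.0084 0.1209] loc -0.0672 -0.0002 spin needed -0.0021 zaxis [ 0.002 -0.001 -1.   ] F [-0.22  0.7   0.67] w 0.0002
shift cm [ 0.03 -0.02  7.09]
```

View pics/wrist1.png

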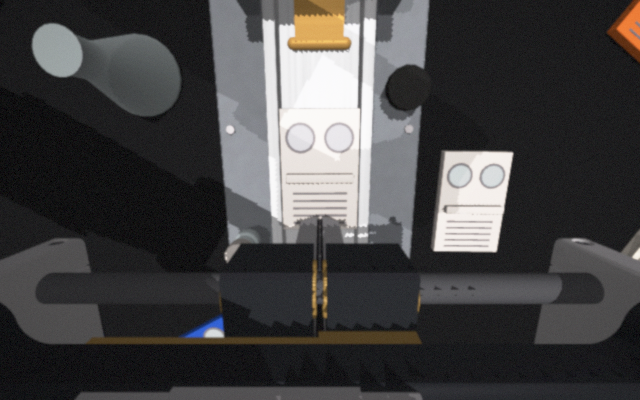

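View pics/side1.png

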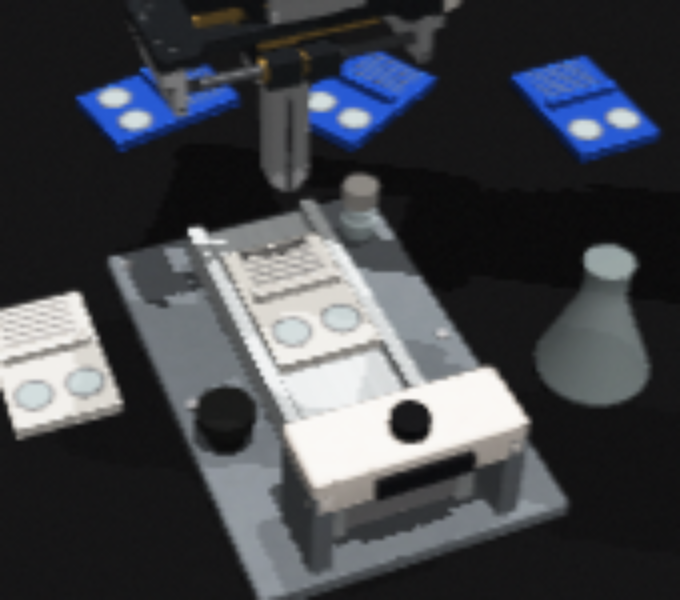

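The wrist view shows the carrier's front edge at row 108 (columns 280–360), the ridge at about row 178–184, the roll at (319,44), and the shut fingertips at (320,220) over the tread. I'll check this against the wrist calibration.

```bash
python3 - <<'E'
from h import *
d=pickle.load(open('d1.pkl','rb'));w=d['wrist'];s=d['s']
T=np.eye(4);T[:3,:3]=Ro.from_quat(s['ee_rot']).as_matrix();T[:3,3]=s['ee_pos']
M=np.linalg.inv(T@np.array(w['hand_eye']));c=dict(camera_matrix=w['camera_matrix'],R=M[:3,:3],t=M[:3,3])
ax=np.array([np.cos(YAW),np.sin(YAW)]);ay=np.array([-ax[1],ax[0]])
for n,p,z in [('fl',(280,108),.048),('fr',(360,108),.048),('ridgetop rear?',(288,184),.056),('ridge',(353,184),.056),('ridge front base',(320,174),.048),('roll',(289,44),.041),('roll',(350,44),.041),('rail L',(264,150),.044),('railR',(374,150),.044),('railL',(266,60),.044),('railR',(369,60),.044)]:
    X=ray(c,p,z);print(n,((X[:2]-O)@ax).round(4),((X[:2]-O)@ay).round(4))
E
```

```text
fl 0.017 0.0335
fr 0.0168 -0.0353
ridgetop rear? -0.048 0.0276
ridge -0.0481 -0.03
ridge front base -0.0404 -0.0008
roll 0.069 0.0251
roll 0.0689 -0.0263
rail L -0.019 0.0497
railR -0.0192 -0.0497
railL 0.056 0.0445
railR 0.0558 -0.0422
```

Wrist and fixed views agree to about 1 mm: the front edge is at +18 mm, the tread at −67 mm, and 94 mm of travel is needed. Next I descend and press.

apply_moves([
  [[0, 0, 4, 0, 0], [0, 0, 6.5, 0, 0], [0, 0, 7.0, 0, 0], [0, 0, 7.4, 0, 0], [0, 0, 7.7, 0, 0], [0, 0, 7.7, 0, 0]],
])

```text
time: 3.05
ee_pos: [0.5684, 0.0091, 0.0445]
ee_rot: [0.524, 0.852, 0.0, 0.001]
force: [-2.5, 0.1, 3.9]
gripper_width: 0.0008
```

```bash
python3 - <<'E'
from h import *; from station import r,optics
where(r.sense(),(-.067,0,.036))
E
```

```text
t 3.05 pos [0.5684 0.0091 0.0445] loc -0.0667 -0.001 spin needed -0.001 zaxis [ 0.003 -0.001 -1.   ] F [-2.55  0.11  3.89] w 0.0008
shift cm [-0.02 -0.1   0.85]
```

Contact: 3.9 N at z = 44.5 mm, as expected. Now I press further.

apply_moves([
  [[0, 0, 0.4, 0, 0], [0, 0, 0.7, 0, 0], [0, 0, 0.9, 0, 0], [0, 0, 1.0, 0, 0], [0, 0, 1.0, 0, 0]],
])

```text
time: 3.68
ee_pos: [0.5686, 0.0091, 0.0363]
ee_rot: [0.524, 0.852, 0.0, 0.002]
force: [-5.9, -0.0, 12.1]
gripper_width: -0.0
```

```bash
python3 - <<'E'
from h import *; from station import r,optics
where(r.sense(),(-.067,0,.036))
f=optics.get_image('side')['frame']
cv2.imwrite('pics/side2.png',cv2.resize(f[150:300,260:430,::-1],None,fx=4,fy=4))
f=optics.get_image('wrist')['frame']
cv2.imwrite('pics/wrist2.png',f[:,:,::-1])
E
```

```text
t 3.675 pos [0.5686 0.0091 0.0363] loc -0.0668 -0.0011 spin needed -0.0009 zaxis [ 0.003 -0.001 -1.   ] F [-5.94 -0.05 12.1 ] w -0.0
shift cm [-0.02 -0.11  0.03]
```

View pics/side2.png

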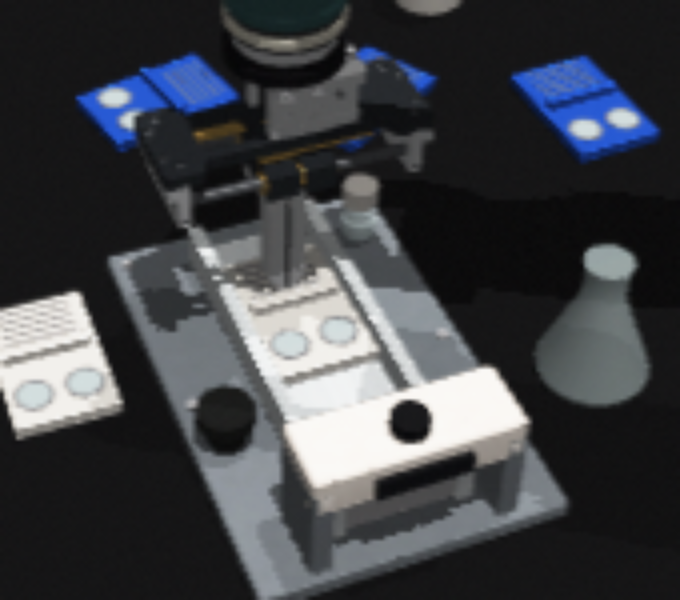

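View pics/wrist2.png

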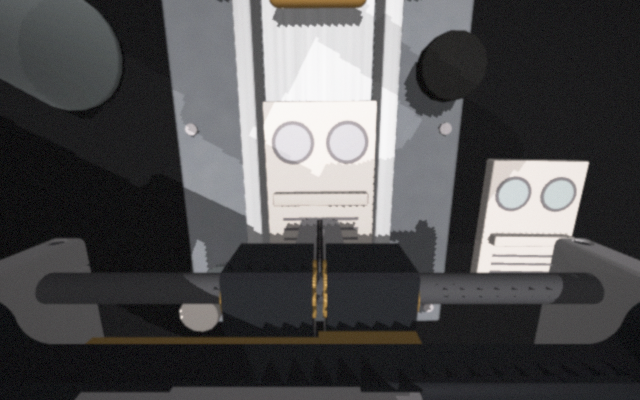

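The bed is down: TCP z is 36.3 mm with 12 N, and the fingertips are on the tread behind the ridge. Next I press a little more and slide.

apply_moves([
  [[0, 0, 0.15, 0, 0], [0.5, 0, 0.2, 0, 0], [1.2, 0, 0.2, 0, 0], [2.0, 0, 0.2, 0, 0], [2.8, 0, 0.2, 0, 0], [3.4, 0, 0.2, 0, 0], [3.6, 0, 0.2, 0, 0], [3.6, 0, 0.2, 0, 0]],
])

```text
time: 4.78
ee_pos: [0.556, 0.0375, 0.0362]
ee_rot: [0.524, 0.852, -0.0, 0.007]
force: [-0.6, -9.2, 13.9]
gripper_width: 0.0002
```

```bash
python3 - <<'E'
from h import *; from station import r,optics
where(r.sense(),(.027,0,.036))
f=optics.get_image('wrist')['frame']
cv2.imwrite('pics/wrist3.png',f[:,:,::-1])
E
```

```text
t 4.775 pos [0.556  0.0375 0.0362] loc -0.0358 -0.0028 spin needed -0.0015 zaxis [ 0.012 -0.008 -1.   ] F [-0.55 -9.17 13.92] w 0.0002
shift cm [ 6.28 -0.28 -0.06]
```

View pics/wrist3.png

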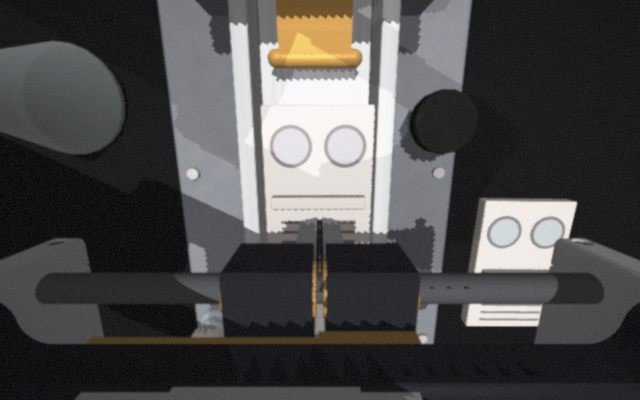

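The carrier follows: TCP has moved 31 mm and the front edge is just short of the roll (row 105 against the roll at row 57). The bed is fully down. I carry on, with a small lateral correction.

apply_moves([
  [[0.3, -0.1, 0.1, 0, 0], [0.9, -0.2, 0.15, 0, 0], [1.6, -0.2, 0.15, 0, 0], [2.3, -0.2, 0.15, 0, 0], [3.0, -0.2, 0.15, 0, 0], [3.7, -0.2, 0.15, 0, 0], [4.0, -0.2, 0.15, 0, 0], [4.0, -0.2, 0.15, 0, 0]],
])

```text
time: 5.82
ee_pos: [0.538, 0.0729, 0.0361]
ee_rot: [0.524, 0.852, 0.001, 0.009]
force: [0.4, -8.9, 16.2]
gripper_width: 0.0003
```

```bash
python3 - <<'E'
from h import *; from station import r,optics
where(r.sense(),(.027,0,.036))
f=optics.get_image('wrist')['frame']
cv2.imwrite('pics/wrist4.png',f[:,:,::-1])
E
```

```text
t 5.825 pos [0.538  0.0729 0.0361] loc 0.0039 -0.0026 spin needed -0.0014 zaxis [ 0.016 -0.007 -1.   ] F [ 0.43 -8.94 16.2 ] w 0.0003
shift cm [ 2.31 -0.27 -0.02]
```

View pics/wrist4.png

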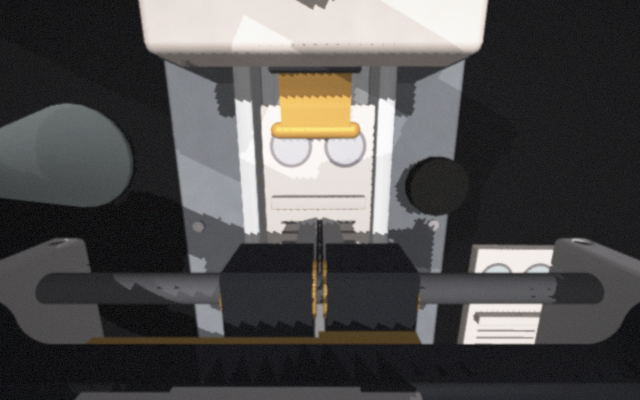

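The carrier is under the roll (row 130), with the ridge at the same place relative to the fingers, so there was no slip. About 23 mm is left.

apply_moves([
  [[0.6, -0.1, 0.1, 0, 0], [1.2, -0.2, 0.1, 0, 0], [1.8, -0.2, 0.1, 0, 0], [2.2, -0.2, 0.1, 0, 0], [2.5, -0.2, 0.1, 0, 0], [2.7, -0.2, 0.1, 0, 0], [2.8, -0.2, 0.1, 0, 0], [2.8, -0.2, 0.1, 0, 0]],
])

```text
time: 6.88
ee_pos: [0.5258, 0.0969, 0.0361]
ee_rot: [0.524, 0.852, 0.003, 0.011]
force: [3.8, -9.7, 18.4]
gripper_width: 0.0003
```

```bash
python3 - <<'E'
from h import *; from station import r,optics
where(r.sense(),(.027,0,.036))
f=optics.get_image('wrist')['frame']
cv2.imwrite('pics/wrist5.png',f[:,:,::-1])
E
```

```text
t 6.875 pos [0.5258 0.0969 0.0361] loc 0.0309 -0.0026 spin needed -0.0015 zaxis [ 0.021 -0.007 -1.   ] F [ 3.77 -9.67 18.42] w 0.0003
shift cm [-0.39 -0.26  0.01]
```

View pics/wrist5.png

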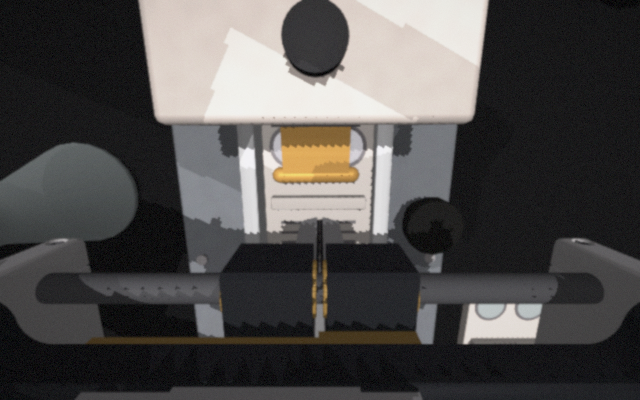

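Sliding force is about 10 N, with no clear rise at the stop yet. I'll measure the ridge against the roll, then push a few mm more.

apply_moves([
  [[0.2, 0, 0.05, 0, 0], [0.4, 0, 0.05, 0, 0], [0.6, 0, 0.05, 0, 0], [0.6, 0, 0.05, 0, 0]],
])

```text
time: 7.42
ee_pos: [0.5244, 0.1013, 0.0361]
ee_rot: [0.524, 0.852, 0.003, 0.012]
force: [4.8, -12.1, 17.5]
gripper_width: 0.0002
```

```bash
python3 - <<'E'
from h import *; from station import r,optics
s=r.sense();where(s,(.027,0,.036))
w=optics.get_image('wrist');f=w['frame']
cv2.imwrite('pics/wrist6.png',cv2.resize(f[100:250,220:420,::-1],None,fx=4,fy=4,interpolation=cv2.INTER_CUBIC))
pickle.dump((s,w),open('d6.pkl','wb'))
E
```

```text
t 7.425 pos [0.5244 0.1013 0.0361] loc 0.0354 -0.0034 spin needed -0.0018 zaxis [ 0.024 -0.009 -1.   ] F [  4.8  -12.06  17.52] w 0.0002
shift cm [-0.84 -0.34  0.02]
```

View pics/wrist6.png

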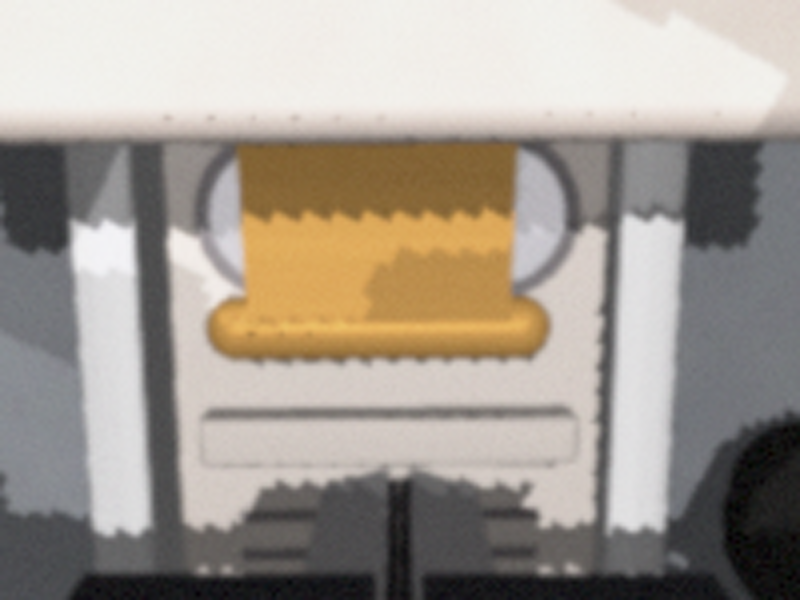

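```bash
python3 - <<'E'
from h import *
s,w=pickle.load(open('d6.pkl','rb'))
T=np.eye(4);T[:3,:3]=Ro.from_quat(s['ee_rot']).as_matrix();T[:3,3]=s['ee_pos']
M=np.linalg.inv(T@np.array(w['hand_eye']));c=dict(camera_matrix=w['camera_matrix'],R=M[:3,:3],t=M[:3,3])
ax=np.array([np.cos(YAW),np.sin(YAW)])
q=lambda u,v:(220+u/4-.4,100+v/4-.4)
for n,p,z in [('roll c',q(380,327),.042),('ridge front top',q(390,411),.044),('ridge rear top',q(390,466),.044),('head edge',q(390,138),.06),('win bottom',q(250,290),.036)]:
    X=ray(c,p,z);print(n,((X[:2]-O)@ax).round(4))
E
```

```text
roll c 0.0698
ridge front top 0.0567
ridge rear top 0.0476
head edge 0.0992
win bottom 0.0748
```

The ridge reads 47.6–56.7 mm against 48–56 mm expected at home, and the fingertip has begun to slip forward, so the carrier is against the stop. Next I release straight up.

apply_moves([
  [[0, 0, -0.2, 0, 0], [0, 0, -0.5, 0, 0], [0, 0, -0.9, 0, 0], [0, 0, -1.6, 0, 0], [0, 0, -3, 0, 0], [0, 0, -6, 0, 0], [0, 0, -9, 0, 0], [0, 0, -9, 0, 0]],
])

```text
time: 8.48
ee_pos: [0.5171, 0.1066, 0.1212]
ee_rot: [0.524, 0.852, 0.003, 0.003]
force: [0.6, -0.4, 0.8]
gripper_width: 0.0003
```

```bash
python3 - <<'E'
from h import *; from station import r,optics
s=r.sense();where(s,(.027,0,.036))
w=optics.get_image('wrist');f=w['frame']
cv2.imwrite('pics/wrist7.png',f[:,:,::-1])
f=optics.get_image('side')['frame']
cv2.imwrite('pics/side7.png',cv2.resize(f[150:300,260:430,::-1],None,fx=4,fy=4))
pickle.dump((s,w),open('d7.pkl','wb'))
E
```

```text
t 8.475 pos [0.5171 0.1066 0.1212] loc 0.0434 0.0008 spin needed -0.0007 zaxis [ 0.009  0.001 -1.   ] F [ 0.61 -0.36  0.8 ] w 0.0003
shift cm [-1.62  0.01  8.52]
```

View pics/wrist7.png

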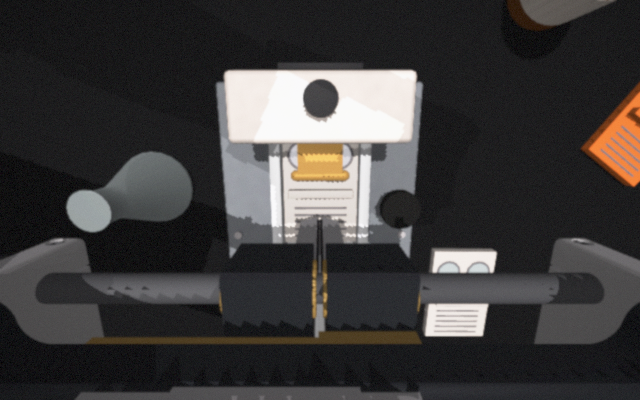

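View pics/side7.png

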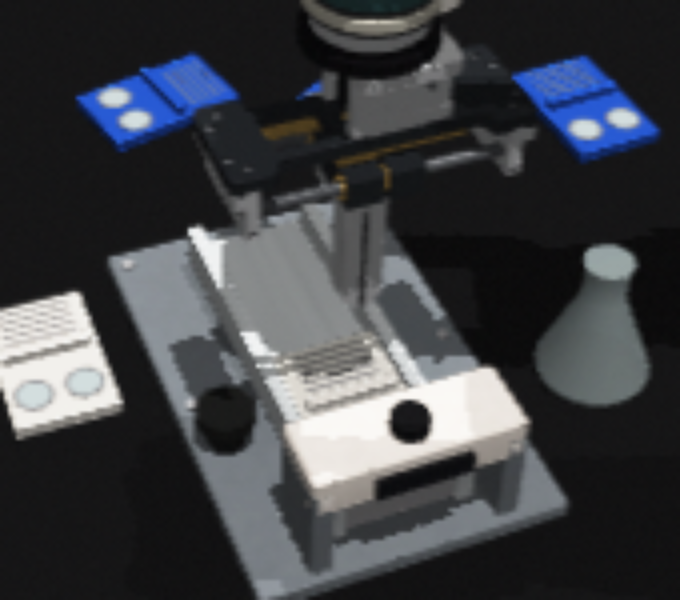

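The finger is clear and the carrier stayed under the leaf. I'll move further off and make the final measurement.

apply_moves([
  [[-2, 0, -4, 0, 0], [-6, 0, -6, 0, 0], [-10, 0, -6, 0, 0], [-10, 0, -6, 0, 0], [-10, 0, -6, 0, 0]],
])

```text
time: 9.2
ee_pos: [0.5586, 0.0172, 0.1756]
ee_rot: [0.524, 0.852, -0.001, -0.002]
force: [-0.7, 0.5, -0.1]
gripper_width: 0.0004
```

```bash
python3 - <<'E'
from h import *; from station import r,optics
s=r.sense();where(s)
w=optics.get_image('wrist');f=w['frame'];t=optics.get_image('top')
pickle.dump((s,w,t),open('d8.pkl','wb'))
cv2.imwrite('pics/wrist8.png',cv2.resize(f[0:150,220:420,::-1],None,fx=4,fy=4,interpolation=cv2.INTER_CUBIC))
cv2.imwrite('pics/top8.png',cv2.resize(t['frame'][155:275,220:360,::-1],None,fx=5,fy=5,interpolation=cv2.INTER_CUBIC))
E
```

```text
t 9.2 pos [0.5586 0.0172 0.1756] loc -0.0551 0.0042 spin needed -0.001 zaxis [-0.003  0.001 -1.   ] F [-0.72  0.54 -0.14] w 0.0004
```

View pics/wrist8.png

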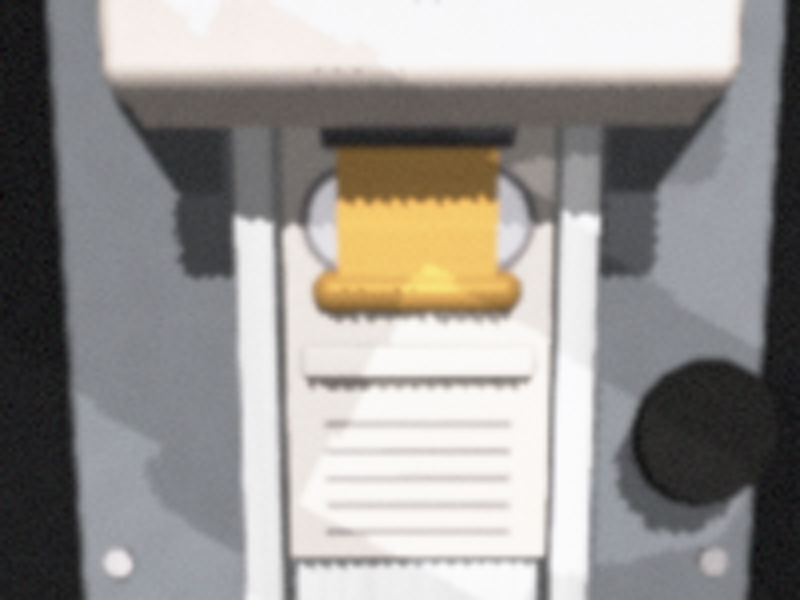

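View pics/top8.png

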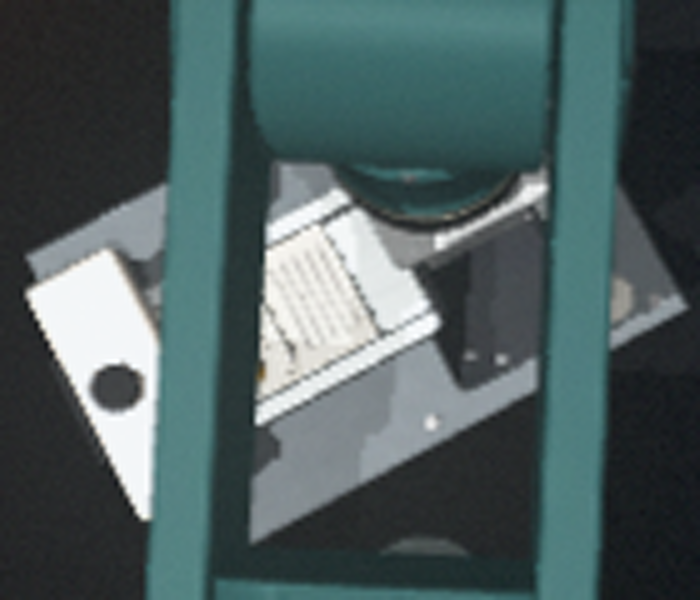

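```bash
python3 - <<'E'
from h import *
s,w,t=pickle.load(open('d8.pkl','rb'))
T=np.eye(4);T[:3,:3]=Ro.from_quat(s['ee_rot']).as_matrix();T[:3,3]=s['ee_pos']
M=np.linalg.inv(T@np.array(w['hand_eye']));c=dict(camera_matrix=w['camera_matrix'],R=M[:3,:3],t=M[:3,3])
ax=np.array([np.cos(YAW),np.sin(YAW)])
q=lambda u,v:(220+u/4-.4,v/4-.4)
for n,p,z in [('roll c',q(415,292),.043),('ridge front top (exp .056)',q(415,344),.046),('ridge rear top (.048)',q(415,378),.046),('rear edge (.002)',q(415,556),.038),]:
    X=ray(c,p,z);print(n,((X[:2]-O)@ax).round(4))
f=lambda u,v:(u/5+220-.4,v/5+155-.4)
for p in [(322,224),(380,332)]:
    X=ray(t,f(*p),.038);print('top rear',((X[:2]-O)@ax).round(4))
# carrier width at rear edge -> height check
a,b=ray(c,q(291,556),.038),ray(c,q(547,556),.038);print('width@38mm',np.linalg.norm(a-b))
E
```

```text
roll c 0.069
ridge front top (exp .056) 0.0559
ridge rear top (.048) 0.0475
rear edge (.002) 0.0018
top rear 0.0019
top rear 0.0016
width@38mm 0.07090500958965981
```

Position is home (rear edge 1.7 mm, ridge 47.5–55.9 mm, against 2 and 48–56 mm). One more check: the carrier height from two views.

```bash
python3 - <<'E'
from h import *
s,w,t=pickle.load(open('d8.pkl','rb'))
T=np.eye(4);T[:3,:3]=Ro.from_quat(s['ee_rot']).as_matrix();T[:3,3]=s['ee_pos']
M=np.linalg.inv(T@np.array(w['hand_eye']));c=dict(camera_matrix=w['camera_matrix'],R=M[:3,:3],t=M[:3,3])
ax=np.array([np.cos(YAW),np.sin(YAW)])
q=lambda u,v:(220+u/4-.4,v/4-.4)
f=lambda u,v:(u/5+220-.4,v/5+155-.4)
l=lambda c,p,z:((ray(c,p,z)[:2]-O)@ax*1000).round(1)
for z in (.036,.039,.042,.048):
    print(z,'rear wrist',l(c,q(415,556),z),'top',l(t,f(351,278),z),'ridge f',l(c,q(415,344),z+.008),'roll(70)',l(c,q(415,292),z+.005))
s,w=pickle.load(open('d7.pkl','rb'))
T[:3,:3]=Ro.from_quat(s['ee_rot']).as_matrix();T[:3,3]=s['ee_pos']
M=np.linalg.inv(T@np.array(w['hand_eye']));c=dict(camera_matrix=w['camera_matrix'],R=M[:3,:3],t=M[:3,3])
f=w['frame'][130:210,260:380,::-1];cv2.imwrite('pics/w7c.png',cv2.resize(f,None,fx=6,fy=6,interpolation=cv2.INTER_CUBIC))
from station import r,optics
d=optics.get_image('side');pickle.dump(d,open('d9.pkl','wb'))
cv2.imwrite('pics/side9.png',cv2.resize(d['frame'][190:290,290:410,::-1],None,fx=6,fy=6,interpolation=cv2.INTER_CUBIC))
E
```

```text
0.036 rear wrist 1.8 top 1.8 ridge f 56.2 roll(70) 69.4
0.039 rear wrist 1.9 top 1.7 ridge f 55.7 roll(70) 68.8
0.042 rear wrist 1.9 top 1.7 ridge f 55.3 roll(70) 68.3
0.048 rear wrist 2.1 top 1.5 ridge f 54.4 roll(70) 67.1
```

View pics/side9.png

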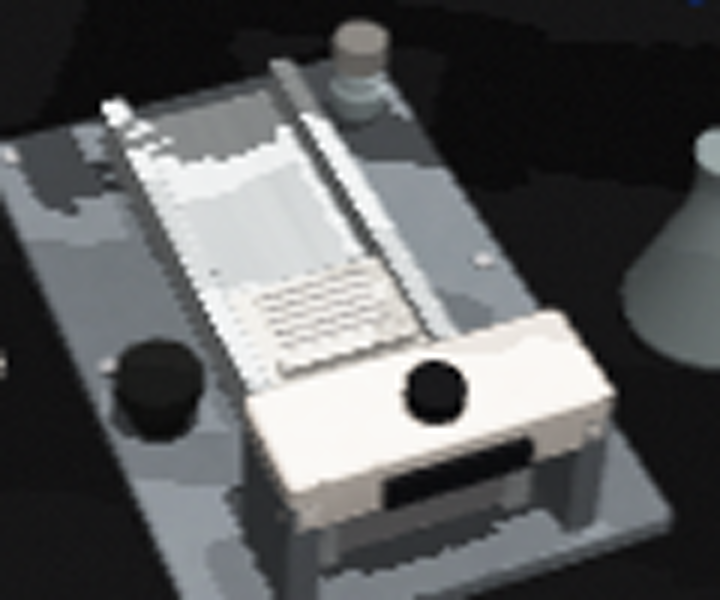

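```bash
python3 - <<'E'
from h import *
d=pickle.load(open('d9.pkl','rb'))
ax=np.array([np.cos(YAW),np.sin(YAW)]);ay=np.array([-ax[1],ax[0]])
P=lambda x,y,z:((proj(d,np.r_[O+ax*x+ay*y,z])-[290,190]+.4)*6).round(0)
for z in (.036,.039,.042,.048): print(z,'ridge front top ends',P(.056,-.03,z+.008),P(.056,.03,z+.008),'rear edge',P(.002,-.034,z),P(.002,.034,z))
print('railtop ref', P(-.130,-.0365,.044),P(-.130,.0365,.044),'head rear top',P(.1,-.067,.095),P(.1,.067,.095))
E
```

```text
0.036 ridge front top ends [284. 372.] [419. 334.] rear edge [228. 298.] [375. 258.]
0.039 ridge front top ends [284. 367.] [419. 329.] rear edge [228. 293.] [375. 253.]
0.042 ridge front top ends [284. 362.] [419. 324.] rear edge [228. 288.] [375. 248.]
0.048 ridge front top ends [285. 352.] [420. 314.] rear edge [228. 279.] [376. 238.]
railtop ref [121.  93.] [269.  57.] head rear top [238. 389.] [557. 297.]
```

```bash
python3 - <<'E'
import pickle,cv2
d=pickle.load(open('d9.pkl','rb'))
cv2.imwrite('pics/side9z.png',cv2.resize(d['frame'][225:258,320:370,::-1],None,fx=16,fy=16,interpolation=cv2.INTER_NEAREST))
E
```

```text
(no output)
```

View pics/side9z.png

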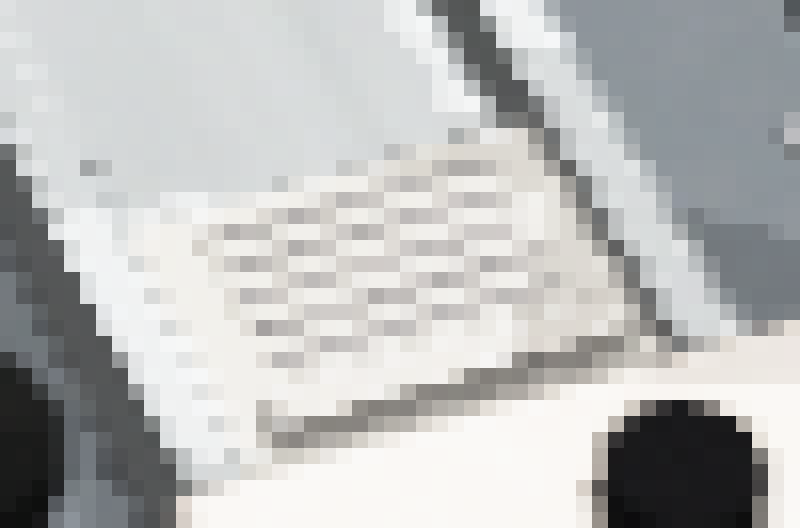

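```bash
python3 - <<'E'
from station import r
s=r.sense();print(s['time'],s['force'],s['joint_velocities']);print(r.job_done())
E
```

```text
9.35 [ 0.17978619 -0.49067614 -0.66623573] [ 0.00312553 -0.00533199 -0.00636621 -0.00211967 -0.00025623  0.00070288]
the job is handed in; nothing more can be done
None
```

I loaded the carrier and handed the job in at 9.35 s. No verdict is reported, so success rests on my own measurements. With the gripper shut, I pressed on the tread with about 12–18 N and slid the carrier about 94 mm under the leaf spring. I stopped when the finger began to slip against a carrier that no longer moved, then lifted straight off and moved clear.

**Position:** the last checks from the wrist and top cameras put the carrier's rear edge at 1.6–1.9 mm and its ridge at 47.5–55.9 mm. Fully home would be 2 mm and 48–56 mm. The arm was touching nothing and its force reading was near zero.

**Height, the least certain check:** I estimate the carrier's top at 39–41 mm, which means the bed is held down about 7–9 mm where more than 6 mm is needed. The camera error is about 2 mm, so the margin is not firmly proven. One rougher check from the carrier's apparent width suggested about 42 mm, which is right on the limit, but it was too imprecise to count.

**Bystanders:** the spare carrier, stopper, flask and vial looked undisturbed in the last pictures. I did not measure them, and I did not check the other bottles and the beaker again at the end. The arm's path stayed clear of all of them.

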